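Empty the bar caster's catch tray and log the count

ROBOT

A 6-joint arm with a two-finger parallel gripper is mounted at the origin on the work surface. World frame = base frame: x ahead of the robot, y to its left, z up, the work surface at z = 0. Lengths are in mm, angles in rad, forces in N, time in s.
With the tool pointing down it reaches from about 300 to 775 mm from the base axis. Payload 14.6 kg.
Tool frame: the origin (TCP) lies between the finger pads; the fingertips stand manip.tip_reach ahead of it and the grasp point (between the pads) lies 5 mm behind it (manip.tip_reach is the distance from the TCP to the fingertips, in mm); z points along the fingers, y is the line along which they close (so a half turn about z gives the same grasp; the last joint's range is limited). The gripper opens to 94 mm and grips with 3 to 60 N. Pads are 16 mm wide; open, the fingers measure 119 mm over their backs; the gripper's body (75 mm by 177 mm) begins 78 mm behind the grasp point.
Start: joints at [-1.194, 0.3, 1.521, -0, 1.321, -0.067], TCP at [236.148, -496.713, 219.446] pointing down, gripper open.
Joint ranges: [-3.03, 3.03], [-0.79, 2.21], [0.23, 2.52], [-1.04, 4.18], [0, 3.07], [-2.55, 2.55]. Speed limits (rad/s): [2.22, 2.22, 2.57, 3.14, 3.14, 3.14].

INTERFACE

Orientations are given as [roll, pitch, yaw] about the fixed x, y, z axes, in that order (R = Rz(yaw) Ry(pitch) Rx(roll)).
In Python, from cell import manip gives the robot as it stands. The module is installed in compiled form; this text tells all that it offers.
- The arm moves only by the shell command python3 -m creep 'ROWS' [FORCE]. ROWS is JSON, a list of rows, each a list of 3 entries, a list of its own where there are three numbers: the opening, from -1 (shut) to 1 (fully open), then the shift along the tool's x, y, z in cm, then the turn about the tool's z in units of 5 degrees (1.0 is 5 degrees). In form: [[grip, [tx, ty, tz], roll], ...]. A call has 1 to 12 rows; each row is the pose to reach, as a shift and turn from the pose commanded when the call began, along the tool's axes at that moment; what a row does not reach only later rows make up. A row lasts 1/10 s, in which the tool goes at most 50 mm and 8.59 degrees, less where a joint would pass 70% of its speed; a pose out of reach is approached as far as the arm can. A call with a gripper value outside its range is refused whole. The fingers move at their own pace and stop on an object; FORCE is the grip in N (left out, the last holds). Time passes only in rows, so rows that repeat a pose let the fingers close. It gives the time, the measured TCP pose, the force, the opening and the grip force at its end, in the units of the state.
- manip.read_state(): the state, without advancing time (a new reading comes with each control period).
- manip.camera(name): name is "scene" or "top"; returns the picture (400x640x3 uint8, red, green, blue); there is no depth.
- manip.camera_params(name): a dict with "fovy" (degrees; the focal length in pixels is half the picture's height over the tangent of half this angle, whatever the lens; pixels are square), "cx", "cy" (the principal point, pixels), "origin" and "attitude" of the camera in the world. Camera axes: x right, y down, z forward; pixel columns grow to the right and rows downward; lengths in mm; the calibration is good to about 2 mm. A picture is of the moment at which its call begins. camera_params takes no time and is no camera call.
- manip.sign_off(): hands the job in; it is judged then, once.
The state is a dict: "clock": time; "joints": joint angles; "qd": joint speeds; "effort": joint torques, N m; "eef_pos": TCP position; "eef_rot": TCP orientation; "wrist_force": force on the tool from outside, world axes, zero at the start; "moment": the same for the moment, N m; "finger_gap": finger opening in mm; "finger_force": force on a finger pad.
Only numpy, scipy, OpenCV 4.12 (cv2) and the standard library are available. Lean on these libraries where they do the work, as an engineer would, in place of code of your own. Each camera call takes 0.05 s, during which the arm holds its last target. There are 200 camera calls.

TASK

Swing the clear guard up off the caster's catch tray and over past its balance point, so that it stays open by itself, and leave it open. Then lay every brass bar from the tray in the grey tote, and when all are in, turn the knob of the batch counter clockwise from its long zero mark, one click for each bar you collected. Do not knock over the white jar or the amber flask on the bench.

Things in the scene. Friction and masses are not known exactly. Their poses are not given: they have to be found in the camera images.
- caster: fixed grey bar-casting machine on a steel base plate; origin on the bench under the centre of its catch tray. Tray: floor 5 mm above the bench, inside 222 (x) x 180 mm (y), with a low lip whose top is 13 mm above the bench. In its own axes the guard's hinge runs along x at y = +125 mm, and the machine's 240 mm high housing begins at y = +280 mm
- guard_hinge (a point): middle of the guard's hinge axis, 50 mm above the bench; the axis runs along the caster's x
- guard_handle (a point): middle of the guard's handle: a round black bar, 12 mm thick and 110 mm long, parallel to the hinge, 272.5 mm from it, in the plane of the guard, its centre line 45 mm from the edge of the clear panel. Shut, it lies level, 50 mm above the bench on the -y side of the tray; it swings up and over towards +y (caster axes)
- guard (a joint): guard angle, rad: 0 shut (level over the tray), about 1.57 upright (balance point), 2.05 resting open on its stop. It weighs 0.3 kg, swings freely and falls shut or open on either side of the balance point
- bar0: cast brass bar, 84 x 24 x 26 mm (x long, y wide, z high), about 0.4 kg, all bars alike; origin at its centre. Starts lying on the floor of the catch tray, long side roughly along the caster's x. Of bar0 to bar5, 4 to 6 are there; None if absent
- bar1: cast brass bar, 84 x 24 x 26 mm (x long, y wide, z high), about 0.4 kg, all bars alike; origin at its centre. Starts lying on the floor of the catch tray, long side roughly along the caster's x. Of bar0 to bar5, 4 to 6 are there; None if absent
- bar2: cast brass bar, 84 x 24 x 26 mm (x long, y wide, z high), about 0.4 kg, all bars alike; origin at its centre. Starts lying on the floor of the catch tray, long side roughly along the caster's x. Of bar0 to bar5, 4 to 6 are there; None if absent
- bar3: cast brass bar, 84 x 24 x 26 mm (x long, y wide, z high), about 0.4 kg, all bars alike; origin at its centre. Starts lying on the floor of the catch tray, long side roughly along the caster's x. Of bar0 to bar5, 4 to 6 are there; None if absent
- bar4: cast brass bar, 84 x 24 x 26 mm (x long, y wide, z high), about 0.4 kg, all bars alike; origin at its centre. Starts lying on the floor of the catch tray, long side roughly along the caster's x. Of bar0 to bar5, 4 to 6 are there; None if absent
- bar5: cast brass bar, 84 x 24 x 26 mm (x long, y wide, z high), about 0.4 kg, all bars alike; origin at its centre. Starts lying on the floor of the catch tray, long side roughly along the caster's x. Of bar0 to bar5, 4 to 6 are there; None if absent
- tote: loose grey plastic tote, open on top, 260 (x) x 220 (y) x 60 mm high, walls and floor 4 mm; origin at the centre of its underside
- counter: fixed grey batch counter box 125 x 125 x 50 mm; origin at the centre of its underside. White marks on its top every 30 degrees round the knob, the long one, zero, on its own -x side; the rest follow clockwise from above
- dial_grip (a point): point on the knob's upright axis at the height to grip it, 79 mm above the bench. The knob is black: a disc 68 mm across with a straight grip bar 62 mm long, 18 mm wide on top, its upper side 93 mm above the bench, the bar's sides free from 61 mm up
- dial_pointer (a point): white-lined pointer end of the knob's grip bar, 31 mm from the axis, at the top of the bar; at zero it points to the long mark
- dial (a joint): knob angle, rad, growing clockwise seen from above; starts at 0 with the pointer at the long mark. Click stops every 0.5236 rad (30 degrees) from 0 to 8 clicks; about 0.12 N m carries it over a click, and let go it settles into the nearest stop
- jar: bystander: white jar, 80 mm across, 90 mm high, origin at the centre of its underside
- flask: bystander: small amber glass bottle, 48 mm across, 80 mm high, origin at the centre of its underside
Things that resemble listed ones, but are neither listed nor needed, are in the scene too. What is shaped like the counter but blue is not meant.

How it is judged:
By the outcome, as a careful person would: the job done as asked, in the order asked, and still so for the second after the job is handed in, with the robot touching nothing.
Of bar3, bar4, bar5 only 1 to 3 are there at a start; the rules pass over those that are not, and their reading is None.
At some moment in a run one of tote may be knocked a few centimetres aside while the robot is not near it.
Once in a run the grip may slacken for a moment while it holds something.
It also fails if it takes over 210 s, if anything falls off the work surface, if the arm or the gripper's body presses on something with over 40 N, if the wrist force passes 120 N, or if a joint passes its speed limit or range.

## Working session

There is one attempt and no reset: what is moved stays moved. The work goes in short steps, Python scripts to look and compute and a shell command to move; the robot and the scene stay as the last step left them, time stands still between calls to the robot, and variables do not carry over. Pictures are saved under pics/ and viewed, at most 14 in all, crops included, and the job is handed in when it is done.

```bash
mkdir -p pics; python3 - <<'E'
from cell import manip
import cv2
print(manip.tip_reach, manip.read_state())
for n in("scene","top"):
    cv2.imwrite(f"pics/{n}0.png",manip.camera(n)[:,:,::-1]); print(n,manip.camera_params(n))
E
```

```text
14.0 {'clock': 0.0, 'joints': array([-1.19361316e+00,  3.00486998e-01,  1.52159659e+00,  1.32419795e-05,
        1.32069553e+00, -6.65694370e-02]), 'qd': array([-0.00071576, -0.00052991,  0.00068266,  0.00040213, -0.00049445,
       -0.00241829]), 'effort': array([-8.33677841e-04, -5.31810486e+01, -3.52738130e+01,  7.07760570e-02,
        2.44419387e-02, -1.21148064e-04]), 'eef_pos': array([ 236.05490855, -496.48866475,  218.87104154]), 'eef_rot': array([-3.14040967e+00, -9.17216791e-05,  4.43749264e-01]), 'wrist_force': array([-0.05025368,  0.90992264, -0.42648398]), 'moment': array([0.02758561, 0.00979974, 0.00960291]), 'finger_force': 0.0, 'finger_gap': 93.95512527594462}
scene {'fovy': 53.02692411308376, 'cx': 323.77233970478096, 'cy': 194.63329798104863, 'origin': array([1057.52372402, -403.26384156,  659.98390585]), 'attitude': array([-2.23091101,  0.01875032,  0.99140615])}
top {'fovy': 55.25647739959188, 'cx': 326.94195717783447, 'cy': 200.5133433588886, 'origin': array([305.01141154, -19.70403006, 927.46554788]), 'attitude': array([-3.03035659,  0.02743855, -1.55083371])}
```

View pics/scene0.png

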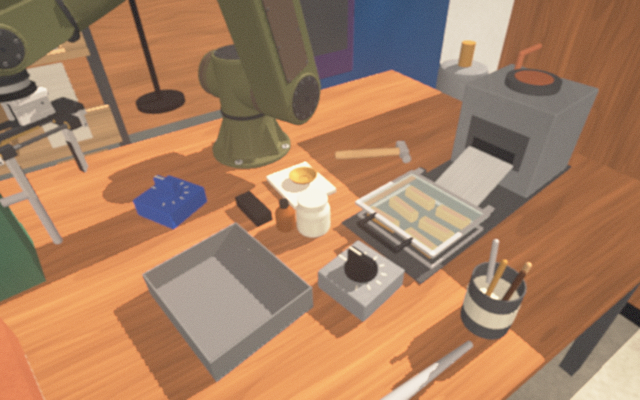

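View pics/top0.png

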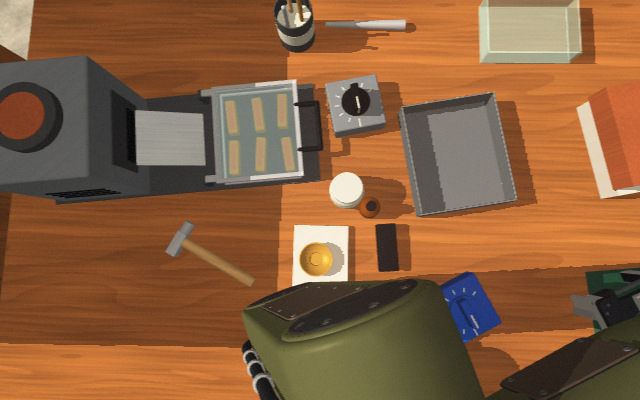

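The top view shows the caster with its handle at about (311,126), 6 bars under the guard, and the counter knob at about (355,101). The tote is at about (458,152), the jar at (346,190) and the flask at (369,207). I'll zoom in for exact pixels.

```bash
python3 - <<'E'
import cv2
a=cv2.imread("pics/top0.png")[65:225,195:395]; cv2.imwrite("pics/top0c.png",cv2.resize(a,None,fx=3.7,fy=3.7,interpolation=cv2.INTER_CUBIC))
E
```

```text
(no output)
```

View pics/top0c.png

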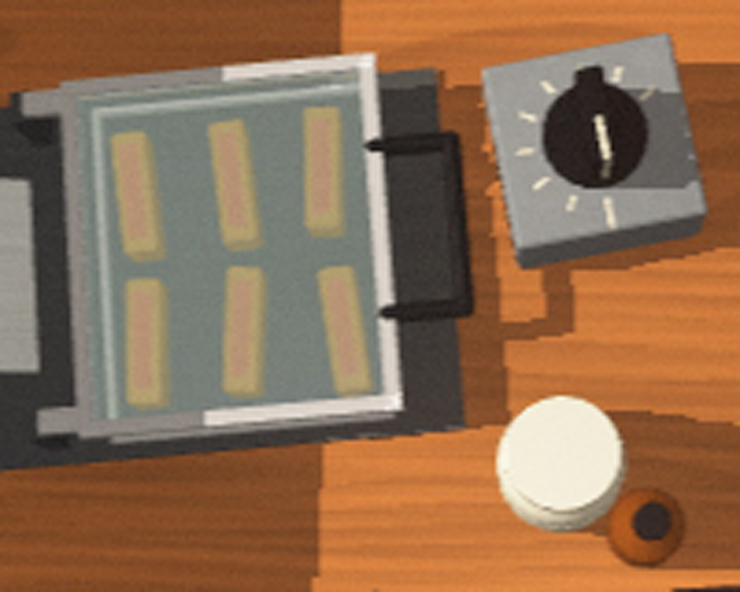

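The crop confirms six bars. The handle bar runs from about (319,102) to (321,149) in full-picture pixels. The knob pointer's white line runs from (357,97) to (359,110), towards the long mark at (360,123).

```bash
cat > h.py <<'E'
import numpy as np
from scipy.spatial.transform import Rotation as R
from cell import manip
def cam(n):
    p=manip.camera_params(n); f=200/np.tan(np.radians(p["fovy"])/2)
    return p,f,R.from_euler("xyz",p["attitude"]).as_matrix()
def onplane(n,uv,z):
    p,f,M=cam(n); d=M@np.array([(uv[0]-p["cx"])/f,(uv[1]-p["cy"])/f,1]); o=np.array(p["origin"])
    return o+d*(z-o[2])/d[2]
def proj(n,X):
    p,f,M=cam(n); c=M.T@(np.array(X)-p["origin"]); return f*c[0]/c[2]+p["cx"],f*c[1]/c[2]+p["cy"]
def tool():   # pose and tool-frame shift to world point
    s=manip.read_state(); return s["eef_pos"],R.from_euler("xyz",s["eef_rot"]).as_matrix(),s
def go(X,yaw=None):  # cm shift in tool axes, roll units (tool down)
    p,M,s=tool(); d=M.T@(np.array(X)-p)/10
    r=None
    if yaw is not None:
        x=np.array([np.cos(yaw),np.sin(yaw),0]);  v=M.T@x; r=np.degrees(np.arctan2(v[1],v[0]))
    print("shift cm",d.round(2),"roll units",None if r is None else [round((r+k)/5,2) for k in(-180,0,180)],"j6",s["joints"][5].round(2))
E
python3 - <<'E'
from h import *
c=lambda u,v:(195+u/3.7,65+v/3.7)
for n,uv,z in [("h1",c(456,137),52),("h2",c(466,312),52),("gA",c(66,90),50),("gB",c(85,432),50),("gC",c(372,62),50),("gD",c(398,405),50),("pt1",c(600,118),93),("pt2",c(607,176),93),("knobtop",c(592,78),93),
 ("mark0",c(610,213),50),("cA",c(483,68),50),("cB",c(667,36),50),("cC",c(705,213),50),("cD",c(522,250),50),
 ("tA",(400,107),60),("tB",(494,93),60),("tC",(517,200),60),("tD",(418,216),60),("jar",c(564,458),90),("flask",c(653,521),80)]:
    print(n,onplane("top",uv,z).round(0))
for u,v in [(130,190),(233,185),(323,168),(145,340),(243,330),(345,328)]: print("bar",onplane("top",c(u,v),31).round(0))
for n,uv in [("h1",(410,254)),("h2",(363,213))]: print("scene",n,onplane("scene",uv,50).round(0))
print(onplane("scene",(312,200),90),onplane("scene",(284,203),80))
E
```

```text
h1 [637.  32.  52.]
h2 [523.  23.  52.]
gA [667. 287.  50.]
gB [442. 263.  50.]
gC [688.  87.  50.]
gD [463.  64.  50.]
pt1 [635. -59.  93.]
pt2 [598. -63.  93.]
knobtop [660. -53.  93.]
mark0 [589. -68.  50.]
cA [685.  15.  50.]
cB [ 707. -103.   50.]
cC [ 590. -128.   50.]
cD [564. -12.  50.]
tA [ 624. -160.   60.]
tB [ 660. -378.   60.]
tC [ 410. -423.   60.]
tD [ 370. -201.   60.]
jar [425. -40.  90.]
flask [389. -94.  80.]
bar [607. 247.  31.]
bar [611. 179.  31.]
bar [623. 120.  31.]
bar [507. 232.  31.]
bar [514. 169.  31.]
bar [516. 102.  31.]
scene h1 [663.  55.  50.]
scene h2 [504.  55.  50.]
[438.60985578 -43.18835788  90.        ] [400.53333323 -95.95316908  80.        ]
```

```bash
python3 - <<'E'
from h import *
a=0.095
hd=np.array([578,28,50])
print(proj("scene",hd),[proj("scene",hd+s*55*np.array([np.cos(a),np.sin(a),0])) for s in(1,-1)])
go([576,28,130],a)
E
```

```text
(np.float64(373.9819649670953), np.float64(235.55366814542268)) [(np.float64(392.3779152796921), np.float64(249.52262622763357)), (np.float64(356.9729747426789), np.float64(222.63789769441692))]
shift cm [ 53.22 -32.76   8.93] roll units [np.float64(-32.0), np.float64(4.0), np.float64(40.0)] j6 -0.07
```

```bash
python3 -m creep '[[0,[53.2,-32.8,4],4],[0,[53.2,-32.8,4],4],[0,[53.2,-32.8,4],4],[0,[53.2,-32.8,4],4],[0,[53.2,-32.8,4],4],[0,[53.2,-32.8,4],4],[0,[53.2,-32.8,4],4],[0,[53.2,-32.8,4],4],[0,[53.2,-32.8,4],4],[0,[53.2,-32.8,4],4],[0,[53.2,-32.8,4],4],[0,[53.2,-32.8,4],4]]' 10
python3 -m creep '[[-0.4,[0,0,0],0]]'
python3 - <<'E'
from h import *
import cv2
go([576,28,100],.095)
im=manip.camera("scene")[:,:,::-1]; cv2.imwrite("pics/s1.png",im)
cv2.imwrite("pics/s1c.png",cv2.resize(im[150:300,310:510],None,fx=3.7,fy=3.7,interpolation=cv2.INTER_CUBIC))
E
```

```text
clock: 1.3
eef_pos: [559.6, 3.9, 181.1]
eef_rot: [-3.142, 0.0, 0.095]
wrist_force: [1.2, 0.1, 0.6]
finger_gap: 46.9
finger_force: 0.0
clock: 1.4
eef_pos: [560.2, 6.2, 180.2]
eef_rot: [-3.141, 0.001, 0.099]
wrist_force: [-0.5, -0.6, 0.4]
finger_gap: 42.2
finger_force: 0.0
shift cm [ 1.8  -2.01  8.02] roll units [np.float64(-35.95), np.float64(0.05), np.float64(36.05)] j6 1.42
```

View pics/s1c.png

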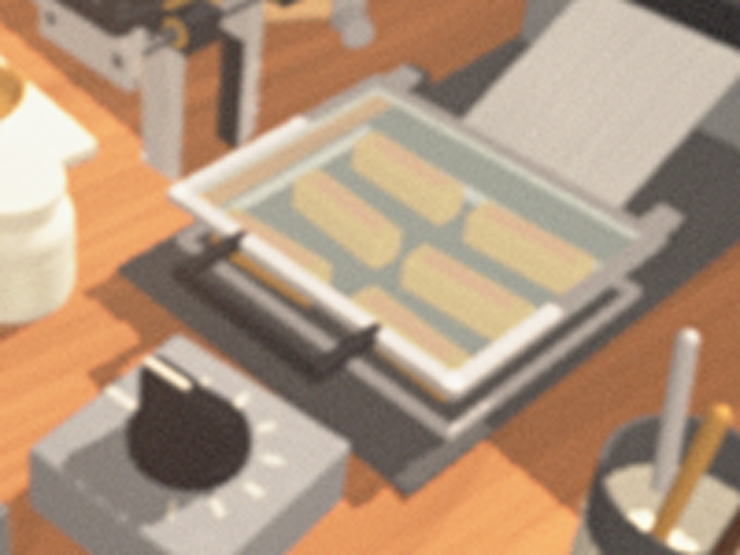

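The scene crop agrees with the top view to within about 3 px: handle ends at (360,223) and (396,250). I'll lower the open fingers over the handle.

```bash
python3 -m creep '[[-0.3,[2,-2.1,3],0],[-0.3,[2,-2.1,6],0],[-0.3,[2,-2.1,8],0],[-0.3,[2,-2.1,8],0],[-0.3,[2,-2.1,8],0]]' 10
python3 - <<'E'
from h import *
go([580,28,48],.095)
E
```

```text
clock: 1.95
eef_pos: [576.8, 23.8, 102.2]
eef_rot: [3.141, -0.0, 0.094]
wrist_force: [-0.6, 0.2, 0.3]
finger_gap: 33.1
finger_force: 0.0
shift cm [ 0.36 -0.39  5.42] roll units [np.float64(-36.01), np.float64(-0.01), np.float64(35.99)] j6 1.45
```

```bash
python3 -m creep '[[-0.3,[0.3,-0.4,2],0],[-0.3,[0.3,-0.4,4],0],[-0.3,[0.3,-0.4,5.4],0],[-0.3,[0.3,-0.4,5.4],0],[-1,[0.3,-0.4,5.4],0],[-1,[0.3,-0.4,5.4],0],[-1,[0.3,-0.4,5.4],0],[-1,[0.3,-0.4,5.4],0],[-1,[0.3,-0.4,5.4],0],[-1,[0.3,-0.4,5.4],0]]' 10
python3 - <<'E'
from h import *
# arc in tool axes from here
p,M,s=tool(); a=.095; yd=np.array([-np.sin(a),np.cos(a),0])
for t in np.radians([10,20,30,40,50,60,70,80,90,100,106]):
    print(round(np.degrees(t)),(M.T@(272.5*((1-np.cos(t))*yd+np.array([0,0,np.sin(t)])))/10).round(1))
E
```

```text
clock: 2.95
eef_pos: [579.9, 29.0, 48.4]
eef_rot: [3.142, -0.001, 0.095]
wrist_force: [-0.5, 0.5, 6.7]
finger_gap: 11.7
finger_force: 10.0
10 [ 0.  -0.4 -4.7]
20 [ 0.  -1.6 -9.3]
30 [  0.   -3.7 -13.6]
40 [  0.   -6.4 -17.5]
50 [  0.   -9.7 -20.9]
60 [  0.  -13.6 -23.6]
70 [  0.  -17.9 -25.6]
80 [  0.  -22.5 -26.8]
90 [  0.  -27.2 -27.3]
100 [  0.  -32.  -26.8]
106 [  0.  -34.8 -26.2]
```

```bash
python3 -m creep '[[-1,[0,-0.1,-2.4],0],[-1,[0,-0.4,-4.7],0],[-1,[0,-0.9,-7.0],0],[-1,[0,-1.6,-9.3],0],[-1,[0,-2.6,-11.5],0],[-1,[0,-3.7,-13.6],0],[-1,[0,-4.9,-15.6],0],[-1,[0,-6.4,-17.5],0],[-1,[0,-8,-19.3],0],[-1,[0,-9.7,-20.9],0],[-1,[0,-9.7,-20.9],0]]' 10
python3 - <<'E'
from h import *
go([580-.095*97,29+97,48+209])
E
```

```text
clock: 4.05
eef_pos: [570.5, 125.7, 259.9]
eef_rot: [3.14, -0.004, 0.095]
wrist_force: [-3.5, -12.9, 12.0]
finger_gap: 11.4
finger_force: 10.0
shift cm [ 0.03 -0.02  0.29] roll units None j6 1.63
```

```bash
python3 -m creep '[[-1,[0,-1.5,-1.7],0],[-1,[0,-3.6,-3.0],0],[-1,[0,-5.7,-4.1],0],[-1,[0,-8,-5.0],0],[-1,[0,-10.3,-5.7],0],[-1,[0,-12.6,-6.2],0],[-1,[0,-15,-6.6],0],[-1,[0,-17.4,-6.8],0],[-1,[0,-17.4,-6.8],0]]' 10
python3 - <<'E'
from h import *
go([0,0,0])
E
```

```text
clock: 4.95
eef_pos: [553.2, 300.9, 324.7]
eef_rot: [-3.141, -0.0, 0.097]
wrist_force: [-2.9, -0.4, 3.3]
finger_gap: 11.5
finger_force: 10.0
shift cm [-57.99  24.59  32.44] roll units None j6 1.91
```

Nearly upright. I'll carry it past balance to about 106°, release there, and raise clear.

```bash
python3 -m creep '[[-1,[0,-2.4,0.1],0],[-1,[0,-4.7,0.4],0],[-1,[0,-7,0.9],0],[-1,[0,-8.2,1.3],0],[-1,[0,-8.2,1.3],0],[-0.4,[0,-8.2,1.3],0],[-0.4,[0,-8.2,1.3],0],[-0.4,[0,-7.4,0],0],[-0.4,[0,-7.4,-3],0],[-0.4,[0,-7.4,-6],0],[-0.4,[0,-7.4,-6],0]]' 10
python3 - <<'E'
from h import *
import cv2
s=manip.read_state();print(s["joints"].round(2))
im=manip.camera("scene")[:,:,::-1]; cv2.imwrite("pics/s2.png",im)
E
```

```text
clock: 6.05
eef_pos: [547.3, 371.5, 390.2]
eef_rot: [-3.138, -0.007, 0.094]
wrist_force: [0.0, -0.4, 0.9]
finger_gap: 28.2
finger_force: 0.0
[ 0.54  0.53  0.82 -0.    1.79  2.02]
```

View pics/s2.png

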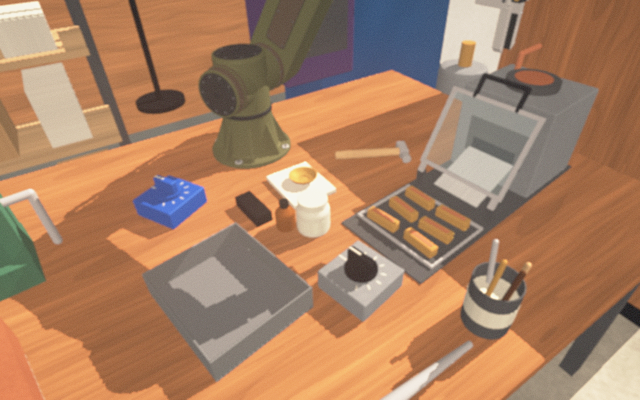

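The guard rests open over the housing side, at about (495,110), and six bars lie in the tray. I'll move away over the tote and measure the bars.

```bash
python3 -m creep '[[0,[-2,14,1],0],[0,[-6,40,10],0],[0,[-8.9,61.4,13],0],[0,[-8.9,61.4,13],0],[0,[-8.9,61.4,13],0],[0,[-8.9,61.4,13],0],[0,[-8.9,61.4,13],0],[0,[-8.9,61.4,13],0],[0,[-8.9,61.4,13],0],[0,[-8.9,61.4,13],0],[0,[-8.9,61.4,13],0],[0,[-8.9,61.4,13],0]]' 10
cat > bars.py <<'E'
from h import *
import cv2,sys
im=manip.camera("top"); cv2.imwrite("pics/%s.png"%sys.argv[1],im[:,:,::-1])
hsv=cv2.cvtColor(im,cv2.COLOR_RGB2HSV)
X,Y,_=onplane("top",(0,0),0),0,0
m=((hsv[:,:,0]>8)&(hsv[:,:,0]<30)&(hsv[:,:,1]>80)&(hsv[:,:,2]>60)).astype(np.uint8)
r=np.zeros_like(m); r[88:178,220:299]=1; m*=r
m=cv2.morphologyEx(m,cv2.MORPH_OPEN,np.ones((3,3),np.uint8))
for c in cv2.findContours(m,cv2.RETR_EXTERNAL,cv2.CHAIN_APPROX_NONE)[0]:
    if cv2.contourArea(c)<100: continue
    w=np.array([onplane("top",q,24)[:2] for q in c[:,0]],np.float32)
    (x,y),(a,b),t=cv2.minAreaRect(w)
    if a<b: t-=90
    a,b=max(a,b),min(a,b); t=(t+90)%180-90
    print("px",c[:,0].mean(0).round(0),"xy",round(x,1),round(y,1),"size",round(a),round(b),"yaw",round(np.radians(t),3))
E
python3 bars.py t3
```

```text
clock: 7.3
eef_pos: [516.6, -215.9, 260.8]
eef_rot: [-3.141, 0.001, 0.094]
wrist_force: [0.2, 0.2, 0.5]
finger_gap: 47.2
finger_force: 0.0
px [234. 157.] xy 506.9 234.9 size 87 29 yaw 0.045
px [261. 154.] xy 515.3 169.3 size 87 29 yaw 0.037
px [288. 154.] xy 517.1 103.9 size 89 29 yaw 0.179
px [232. 118.] xy 606.4 245.2 size 91 30 yaw 0.16
px [258. 115.] xy 614.5 180.2 size 91 30 yaw 0.163
px [282. 111.] xy 624.6 121.4 size 91 28 yaw 0.074
```

```bash
python3 - <<'E'
import cv2
a=cv2.imread("pics/t3.png")[80:230,200:400]; cv2.imwrite("pics/t3c.png",cv2.resize(a,None,fx=3.9,fy=3.9,interpolation=cv2.INTER_CUBIC))
E
```

```text
(no output)
```

View pics/t3c.png

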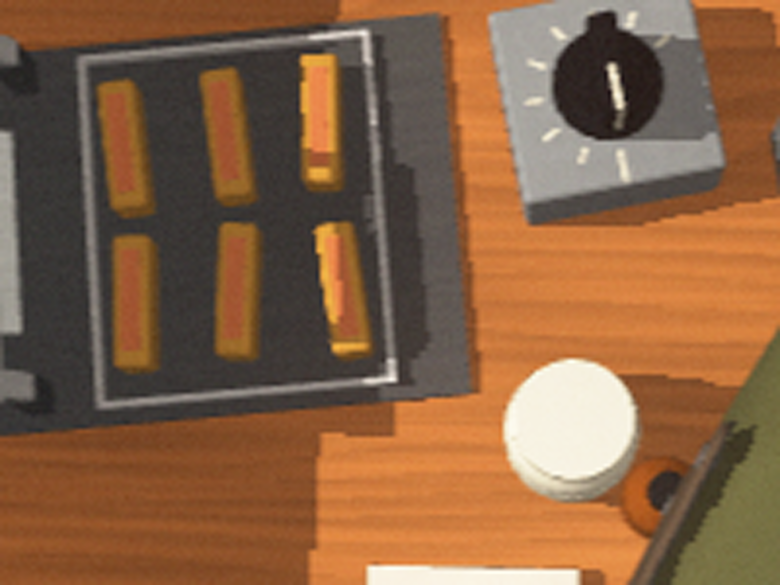

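The tray crop shows all six bars clearly, and the fitted rectangles match them. The far row sits close to the open guard, so I'll take it last with a wide, off-centre grasp. First, a tote detector and the shifts for bar A.

```bash
cat > tote.py <<'E'
from h import *
import cv2
def tote(save=None):
    im=manip.camera("top"); 
    if save: cv2.imwrite(save,im[:,:,::-1])
    hsv=cv2.cvtColor(im,cv2.COLOR_RGB2HSV)
    m=((hsv[:,:,1]<70)&(hsv[:,:,2]<190)).astype(np.uint8); r=np.zeros_like(m); r[70:250,388:560]=1
    m=cv2.morphologyEx(m*r,cv2.MORPH_OPEN,np.ones((5,5),np.uint8))
    c=max(cv2.findContours(m,cv2.RETR_EXTERNAL,cv2.CHAIN_APPROX_NONE)[0],key=cv2.contourArea)
    w=np.array([onplane("top",q,60)[:2] for q in c[:,0]],np.float32)
    b=cv2.minAreaRect(w); t=b[2]-90 if b[1][0]<b[1][1] else b[2]; print("tote rect",np.round(b[0]),np.round(b[1]),"yaw",round(np.radians((t+90)%180-90),3))
def plan(P,cur=None,lab=""):  # P: list of (x,y,z,yaw); shifts, each from the previous pose
    if cur is None:
        s=manip.read_state(); cur=(*s["eef_pos"],s["eef_rot"][2])
    for q in P:
        y=cur[3]; x=q[0]-cur[0]; d=q[1]-cur[1]; c,s=np.cos(y),np.sin(y)
        r=-(np.degrees(q[3]-y)+180)%360-180
        print("->",[round(v) for v in q[:3]],"shift",np.round([(c*x+s*d)/10,(s*x-c*d)/10,(cur[2]-q[2])/10],1),"roll",round(r/5,2)); cur=q
def slot(i,j,C=(516,-290),t=.17):  # i=+-1 along tote x, j=-1,0,1 along y
    a,b=i*58,j*58; return C[0]+a*np.cos(t)-b*np.sin(t),C[1]+a*np.sin(t)+b*np.cos(t)
E
python3 - <<'E'
from tote import *
x,y=slot(-1,1); print(x,y)
plan([(517,104,150,.17),(517,104,30,.17),(517,104,150,.17),(x,y,150,.17),(x,y,32,.17)])
E
```

```text
449.02350727335966 -242.64865976513127
-> [517, 104, 150] shift [  3.1 -32.4  10.8] roll -0.91
-> [517, 104, 30] shift [ 0.  0. 12.] roll 0.0
-> [517, 104, 150] shift [  0.   0. -12.] roll 0.0
-> [449, -243, 150] shift [-12.6  33.    0. ] roll 0.0
-> [449, -243, 32] shift [ 0.   0.  11.8] roll 0.0
```

```bash
python3 -m creep '[[-0.06,[3.1,-32.4,9],-0.9],[-0.06,[3.1,-32.4,9],-0.9],[-0.06,[3.1,-32.4,9],-0.9],[-0.06,[3.1,-32.4,9],-0.9],[-0.06,[3.1,-32.4,9],-0.9],[-0.06,[3.1,-32.4,9],-0.9],[-0.06,[3.1,-32.4,10.8],-0.9],[-0.06,[3.1,-32.4,10.8],-0.9],[-0.06,[3.1,-32.4,10.8],-0.9],[-0.06,[3.1,-32.4,10.8],-0.9],[-0.06,[3.1,-32.4,10.8],-0.9]]' 40
python3 - <<'E'
from tote import *
tote("pics/t4.png"); plan([(517,104,30,.17)])
E
```

```text
clock: 8.45
eef_pos: [518.5, 110.6, 154.5]
eef_rot: [3.141, -0.001, 0.172]
wrist_force: [-0.1, 0.7, -1.0]
finger_gap: 44.3
finger_force: 0.0
tote rect [ 517. -287.] [260. 231.] yaw 0.177
-> [517, 104, 30] shift [-0.3  0.6 12.4] roll 0.02
```

```bash
python3 -m creep '[[-0.06,[-0.3,0.6,4],0],[-0.06,[-0.3,0.6,8],0],[-0.06,[-0.3,0.6,11],0],[-0.06,[-0.3,0.6,12.4],0],[-0.06,[-0.3,0.6,12.4],0],[-0.06,[-0.3,0.6,12.4],0],[-1,[-0.3,0.6,12.4],0],[-1,[-0.3,0.6,12.4],0],[-1,[-0.3,0.6,12.4],0],[-1,[-0.3,0.6,12.4],0],[-1,[-0.3,0.6,12.4],0],[-1,[-0.3,0.6,12.4],0]]' 40
```

```text
clock: 9.7
eef_pos: [516.8, 105.1, 30.7]
eef_rot: [3.141, -0.001, 0.173]
wrist_force: [-0.8, -3.7, 8.5]
finger_gap: 23.8
finger_force: 40.0
```

```bash
python3 -m creep '[[-1,[0,0,-3],0],[-1,[0,0,-7],0],[-1,[0,0,-11],0],[-1,[0,0,-12],0],[-1,[-3.2,8.5,-12],0],[-1,[-5,13,-12],0],[-1,[-6.8,17.8,-12],0],[-1,[-8.6,22.6,-12],0],[-1,[-10.4,27.4,-12],0],[-1,[-12.2,32,-12],0],[-1,[-12.6,33.1,-12],0],[-1,[-12.6,33.1,-12],0]]'
python3 - <<'E'
from tote import *
x,y=slot(-1,1); plan([(x,y,32,.17)])
E
```

```text
clock: 10.9
eef_pos: [447.4, -246.5, 148.3]
eef_rot: [-3.141, 0.002, 0.169]
wrist_force: [-0.3, 0.5, -4.5]
finger_gap: 23.7
finger_force: 40.0
-> [449, -243, 32] shift [ 0.2 -0.3 11.6] roll -0.02
```

```bash
python3 -m creep '[[-1,[0.1,-0.2,4],0],[-1,[0.1,-0.2,8],0],[-1,[0.1,-0.2,10.8],0],[-1,[0.1,-0.2,11.7],0],[-1,[0.1,-0.2,11.7],0],[-0.2,[0.1,-0.2,11.7],0],[-0.2,[0.1,-0.2,11.7],0],[-0.2,[0.1,-0.2,11.7],0],[-0.06,[0.1,-0.2,8],0],[-0.06,[0.1,-0.2,4],0],[-0.06,[0.1,-0.2,0],0],[-0.06,[0.1,-0.2,0],0]]'
python3 - <<'E'
from tote import *
x,y=slot(1,1)
plan([(624,121,150,.08),(624,121,30,.08),(624,121,150,.08),(x,y,150,.17),(x,y,31,.17)])
E
```

```text
clock: 12.1
eef_pos: [451.7, -241.4, 155.3]
eef_rot: [3.135, -0.007, 0.173]
wrist_force: [-0.2, -0.3, -1.0]
finger_gap: 43.9
finger_force: 0.0
-> [624, 121, 150] shift [ 23.2 -32.7   0.5] roll 1.07
-> [624, 121, 30] shift [ 0.  0. 12.] roll 0.0
-> [624, 121, 150] shift [  0.   0. -12.] roll 0.0
-> [563, -223, 150] shift [-8.8 33.8  0. ] roll -1.03
-> [563, -223, 31] shift [ 0.   0.  11.9] roll 0.0
```

```bash
python3 -m creep '[[-0.06,[23.2,-32.7,0],1.05],[-0.06,[23.2,-32.7,0],1.05],[-0.06,[23.2,-32.7,0],1.05],[-0.06,[23.2,-32.7,0],1.05],[-0.06,[23.2,-32.7,0],1.05],[-0.06,[23.2,-32.7,0],1.05],[-0.06,[23.2,-32.7,0],1.05],[-0.06,[23.2,-32.7,0],1.05],[-0.06,[23.2,-32.7,0],1.05],[-0.06,[23.2,-32.7,0],1.05],[-0.06,[23.2,-32.7,0],1.05],[-0.06,[23.2,-32.7,0],1.05]]'
python3 - <<'E'
from tote import *
tote("pics/t5.png"); plan([(624,121,30,.08)])
E
```

```text
clock: 13.3
eef_pos: [621.8, 120.5, 149.9]
eef_rot: [3.142, -0.0, 0.08]
wrist_force: [0.4, 0.0, 0.4]
finger_gap: 44.5
finger_force: 0.0
tote rect [ 516. -287.] [260. 229.] yaw 0.18
-> [624, 121, 30] shift [ 0.2 -0.  12. ] roll 0.0
```

View pics/t5.png

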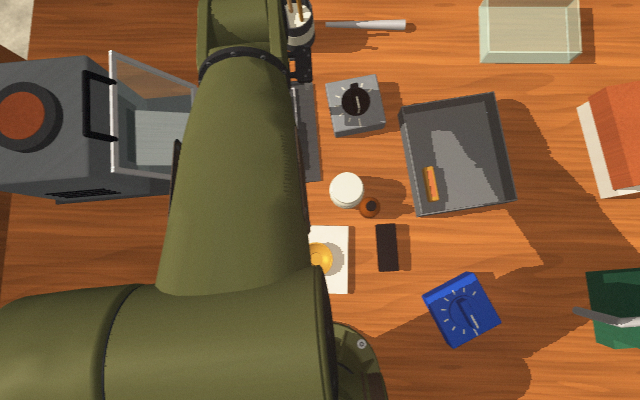

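The first bar lies in the tote at about (431,184), and the tote hasn't moved. Next, the second bar.

```bash
python3 -m creep '[[-0.06,[0.2,0,4],0],[-0.06,[0.2,0,8],0],[-0.06,[0.2,0,11],0],[-0.06,[0.2,0,12],0],[-0.06,[0.2,0,12],0],[-1,[0.2,0,12],0],[-1,[0.2,0,12],0],[-1,[0.2,0,12],0],[-1,[0.2,0,12],0],[-1,[0.2,0,12],0],[-1,[0.2,0,12],0]]' 40
python3 -m creep '[[-1,[0,0,-3],0],[-1,[0,0,-7],0],[-1,[0,0,-11],0],[-1,[0,0,-12],0],[-1,[-1.3,5,-12],0],[-1,[-2.6,10,-12],-0.3],[-1,[-3.9,15,-12],-0.6],[-1,[-5.2,20,-12],-1],[-1,[-6.5,25,-12],-1],[-1,[-7.8,30,-12],-1],[-1,[-8.8,33.8,-12],-1],[-1,[-8.8,33.8,-12],-1]]'
python3 - <<'E'
from tote import *
x,y=slot(1,1); plan([(x,y,31,.17)])
E
```

```text
clock: 14.45
eef_pos: [624.7, 122.0, 31.3]
eef_rot: [3.141, -0.002, 0.082]
wrist_force: [-0.9, -1.7, 6.3]
finger_gap: 23.4
finger_force: 39.8
clock: 15.65
eef_pos: [561.9, -227.1, 148.3]
eef_rot: [-3.142, 0.002, 0.164]
wrist_force: [0.3, 0.4, -3.8]
finger_gap: 23.8
finger_force: 39.8
-> [563, -223, 31] shift [ 0.2 -0.4 11.7] roll -0.07
```

```bash
python3 -m creep '[[-1,[0.1,-0.2,4],0],[-1,[0.1,-0.2,8],0],[-1,[0.1,-0.2,10.8],0],[-1,[0.1,-0.2,11.7],0],[-1,[0.1,-0.2,11.7],0],[-0.2,[0.1,-0.2,11.7],0],[-0.2,[0.1,-0.2,11.7],0],[-0.2,[0.1,-0.2,11.7],0],[-0.06,[0.1,-0.2,8],0],[-0.06,[0.1,-0.2,4],0],[-0.06,[0.1,-0.2,0],0],[-0.06,[0.1,-0.2,0],0]]'
python3 - <<'E'
from tote import *
x,y=slot(1,0)
plan([(614,180,150,.16),(614,180,30,.16),(614,180,150,.16),(x,y,150,.17),(x,y,31,.17)])
E
```

```text
clock: 16.85
eef_pos: [566.5, -220.8, 156.1]
eef_rot: [3.136, -0.008, 0.169]
wrist_force: [1.2, 0.2, 0.4]
finger_gap: 44.5
finger_force: 0.0
-> [614, 180, 150] shift [ 11.4 -38.7   0.6] roll 0.1
-> [614, 180, 30] shift [ 0.  0. 12.] roll 0.0
-> [614, 180, 150] shift [  0.   0. -12.] roll 0.0
-> [573, -280, 150] shift [-11.4  44.8   0. ] roll -0.11
-> [573, -280, 31] shift [ 0.   0.  11.9] roll 0.0
```

```bash
python3 -m creep '[[-0.06,[11.4,-38.7,0],0.1],[-0.06,[11.4,-38.7,0],0.1],[-0.06,[11.4,-38.7,0],0.1],[-0.06,[11.4,-38.7,0],0.1],[-0.06,[11.4,-38.7,0],0.1],[-0.06,[11.4,-38.7,0],0.1],[-0.06,[11.4,-38.7,0],0.1],[-0.06,[11.4,-38.7,0],0.1],[-0.06,[11.4,-38.7,0],0.1],[-0.06,[11.4,-38.7,0],0.1],[-0.06,[11.4,-38.7,0],0.1],[-0.06,[11.4,-38.7,0],0.1]]'
python3 - <<'E'
from tote import *
tote("pics/t6.png"); plan([(614,180,30,.16)])
E
```

```text
clock: 18.05
eef_pos: [611.9, 179.3, 149.8]
eef_rot: [3.142, 0.0, 0.158]
wrist_force: [0.1, 0.3, 0.7]
finger_gap: 44.0
finger_force: 0.0
tote rect [ 517. -287.] [260. 230.] yaw 0.174
-> [614, 180, 30] shift [ 0.2 -0.  12. ] roll -0.02
```

```bash
python3 -m creep '[[-0.06,[0.2,0,4],0],[-0.06,[0.2,0,8],0],[-0.06,[0.2,0,11],0],[-0.06,[0.2,0,12],0],[-0.06,[0.2,0,12],0],[-1,[0.2,0,12],0],[-1,[0.2,0,12],0],[-1,[0.2,0,12],0],[-1,[0.2,0,12],0],[-1,[0.2,0,12],0],[-1,[0.2,0,12],0]]' 40
python3 -m creep '[[-1,[0,0,-4],0],[-1,[0,0,-8],0],[-1,[0,0,-12],0],[-1,[-1.2,4.7,-12],0],[-1,[-2.4,9.4,-12],0],[-1,[-3.6,14.1,-12],0],[-1,[-4.8,18.8,-12],0],[-1,[-6,23.5,-12],0],[-1,[-7.2,28.2,-12],0],[-1,[-8.4,32.9,-12],0],[-1,[-9.6,37.6,-12],0],[-1,[-10.8,42.3,-12],0]]'
python3 -m creep '[[-1,[-0.6,2.5,0],0],[-1,[-0.6,2.5,0],0]]'
python3 - <<'E'
from tote import *
x,y=slot(1,0); plan([(x,y,31,.17)])
E
```

```text
clock: 19.2
eef_pos: [614.5, 180.9, 31.4]
eef_rot: [3.141, -0.002, 0.16]
wrist_force: [-1.2, -3.5, 7.2]
finger_gap: 23.6
finger_force: 40.0
clock: 20.4
eef_pos: [573.9, -255.5, 149.8]
eef_rot: [-3.141, 0.0, 0.16]
wrist_force: [0.5, -0.1, -3.6]
finger_gap: 23.9
finger_force: 40.0
clock: 20.6
eef_pos: [571.6, -282.7, 149.4]
eef_rot: [3.142, 0.001, 0.156]
wrist_force: [0.8, 0.6, -4.8]
finger_gap: 23.5
finger_force: 40.0
-> [573, -280, 31] shift [ 0.2 -0.2 11.8] roll -0.16
```

```bash
python3 -m creep '[[-1,[0.1,-0.1,4],-0.1],[-1,[0.1,-0.1,8],-0.1],[-1,[0.1,-0.1,10.8],-0.1],[-1,[0.1,-0.1,11.8],-0.1],[-1,[0.1,-0.1,11.8],-0.1],[-0.2,[0.1,-0.1,11.8],-0.1],[-0.2,[0.1,-0.1,11.8],-0.1],[-0.2,[0.1,-0.1,11.8],-0.1],[-0.06,[0.1,-0.1,8],0],[-0.06,[0.1,-0.1,4],0],[-0.06,[0.1,-0.1,0],0],[-0.06,[0.1,-0.1,0],0]]'
python3 - <<'E'
from tote import *
x,y=slot(-1,0)
plan([(515,169,150,.04),(515,169,30,.04),(515,169,150,.04),(x,y,150,.17),(x,y,31,.17)])
E
```

```text
clock: 21.8
eef_pos: [575.5, -279.3, 156.5]
eef_rot: [3.135, -0.008, 0.16]
wrist_force: [-0.8, 0.1, 0.2]
finger_gap: 44.0
finger_force: 0.0
-> [515, 169, 150] shift [  1.2 -45.2   0.7] roll 1.38
-> [515, 169, 30] shift [ 0.  0. 12.] roll 0.0
-> [515, 169, 150] shift [  0.   0. -12.] roll 0.0
-> [459, -300, 150] shift [-7.5 46.6  0. ] roll -1.49
-> [459, -300, 31] shift [ 0.   0.  11.9] roll 0.0
```

```bash
python3 -m creep '[[-0.06,[1.2,-45.2,0],1.4],[-0.06,[1.2,-45.2,0],1.4],[-0.06,[1.2,-45.2,0],1.4],[-0.06,[1.2,-45.2,0],1.4],[-0.06,[1.2,-45.2,0],1.4],[-0.06,[1.2,-45.2,0],1.4],[-0.06,[1.2,-45.2,0],1.4],[-0.06,[1.2,-45.2,0],1.4],[-0.06,[1.2,-45.2,0],1.4],[-0.06,[1.2,-45.2,0],1.4],[-0.06,[1.2,-45.2,0],1.4],[-0.06,[1.2,-45.2,0],1.4]]'
python3 - <<'E'
from tote import *
tote("pics/t7.png"); plan([(515,169,30,.04)])
E
```

```text
clock: 23.0
eef_pos: [513.4, 169.0, 149.7]
eef_rot: [3.141, -0.0, 0.037]
wrist_force: [-1.0, -0.3, 0.8]
finger_gap: 43.9
finger_force: 0.0
tote rect [ 517. -287.] [260. 230.] yaw 0.176
-> [515, 169, 30] shift [ 0.1 -0.  12. ] roll -0.04
```

```bash
python3 -m creep '[[-0.06,[0.1,0,4],0],[-0.06,[0.1,0,8],0],[-0.06,[0.1,0,11],0],[-0.06,[0.1,0,12],0],[-0.06,[0.1,0,12],0],[-1,[0.1,0,12],0],[-1,[0.1,0,12],0],[-1,[0.1,0,12],0],[-1,[0.1,0,12],0],[-1,[0.1,0,12],0],[-1,[0.1,0,12],0]]' 40
python3 -m creep '[[-1,[0,0,-4],0],[-1,[0,0,-8],0],[-1,[0,0,-12],0],[-1,[-0.8,4.7,-12],0],[-1,[-1.6,9.4,-12],-0.5],[-1,[-2.4,14.1,-12],-1],[-1,[-3.2,18.8,-12],-1.5],[-1,[-4,23.5,-12],-1.5],[-1,[-4.7,28.2,-12],-1.5],[-1,[-5.5,32.9,-12],-1.5],[-1,[-6.2,37.6,-12],-1.5],[-1,[-7,42.3,-12],-1.5]]'
python3 - <<'E'
from tote import *
x,y=slot(-1,0); plan([(x,y,150,.17)])
E
```

```text
clock: 24.15
eef_pos: [514.9, 170.1, 31.1]
eef_rot: [-3.141, -0.002, 0.038]
wrist_force: [-0.5, -1.3, 6.9]
finger_gap: 23.4
finger_force: 39.8
clock: 25.35
eef_pos: [459.7, -257.2, 150.0]
eef_rot: [3.142, -0.0, 0.169]
wrist_force: [1.5, -0.1, -3.8]
finger_gap: 23.7
finger_force: 39.8
-> [459, -300, 150] shift [-0.8  4.2  0. ] roll -0.01
```

```bash
python3 -m creep '[[-1,[-0.8,4.2,0],0],[-1,[-0.8,4.2,4],0],[-1,[-0.8,4.2,8],0],[-1,[-0.8,4.2,10.8],0],[-1,[-0.8,4.2,11.9],0],[-1,[-0.8,4.2,11.9],0],[-0.2,[-0.8,4.2,11.9],0],[-0.2,[-0.8,4.2,11.9],0],[-0.2,[-0.8,4.2,11.9],0],[-0.06,[-0.8,4.2,8],0],[-0.06,[-0.8,4.2,4],0],[-0.06,[-0.8,4.2,0],0]]'
python3 bars.py t8
python3 - <<'E'
from tote import *
x,y=slot(-1,-1); print(x,y)
E
```

```text
clock: 26.55
eef_pos: [459.4, -298.1, 151.7]
eef_rot: [3.141, -0.0, 0.169]
wrist_force: [-0.2, -0.4, -0.5]
finger_gap: 44.2
finger_force: 0.0
px [234. 157.] xy 506.9 234.9 size 87 29 yaw 0.045
px [232. 118.] xy 606.4 245.2 size 91 30 yaw 0.16
468.64865976513124 -356.97649272664034
```

```bash
python3 - <<'E'
from tote import *
x,y=slot(-1,-1)
plan([(508,205,150,.05),(508,205,31,.05),(508,205,150,.05),(x,y,150,.17)])
E
```

```text
-> [508, 205, 150] shift [ 13.1 -49.    0.9] roll 1.36
-> [508, 205, 31] shift [ 0.   0.  11.9] roll 0.0
-> [508, 205, 150] shift [  0.    0.  -11.9] roll 0.0
-> [469, -357, 150] shift [-6.7 55.9  0. ] roll -1.38
```

```bash
python3 -m creep '[[-0.06,[13.1,-49,0],1.4],[-0.06,[13.1,-49,0],1.4],[-0.06,[13.1,-49,0],1.4],[-0.06,[13.1,-49,0],1.4],[1,[13.1,-49,0],1.4],[1,[13.1,-49,0],1.4],[1,[13.1,-49,0],1.4],[1,[13.1,-49,0],1.4],[1,[13.1,-49,0],1.4],[1,[13.1,-49,0],1.4],[1,[13.1,-49,0],1.4],[1,[13.1,-49,0],1.4]]'
python3 -m creep '[[1,[0,0,0],0],[1,[0,0,0],0]]'
python3 - <<'E'
from tote import *
tote("pics/t9.png"); plan([(508,205,31,.05)])
E
```

```text
clock: 27.8
eef_pos: [506.1, 207.9, 149.7]
eef_rot: [3.142, -0.0, 0.049]
wrist_force: [0.1, 0.1, -0.6]
finger_gap: 93.7
finger_force: 0.0
clock: 28.0
eef_pos: [506.5, 205.5, 149.9]
eef_rot: [3.141, -0.0, 0.045]
wrist_force: [-0.5, -0.5, -0.5]
finger_gap: 94.3
finger_force: 0.0
tote rect [ 517. -288.] [260. 230.] yaw 0.176
-> [508, 205, 31] shift [ 0.1  0.1 11.9] roll -0.06
```

```bash
python3 -m creep '[[1,[0.1,0,4],0],[1,[0.1,0,8],0],[1,[0.1,0,10],0],[1,[0.1,0,11],0],[1,[0.1,0,11.9],0],[1,[0.1,0,11.9],0]]' 40
python3 -m creep '[[-1,[0,0,0],0],[-1,[0,0,0],0],[-1,[0,0,0],0],[-1,[0,0,0],0],[-1,[0,0,0],0],[-1,[0,0,0],0],[-1,[0,0,0],0],[-1,[0,0,0],0],[-1,[0,0,0],0],[-1,[0,0,0],0]]' 40
python3 - <<'E'
from tote import *
go([508,205,31])
E
```

```text
clock: 28.65
eef_pos: [507.4, 206.6, 30.6]
eef_rot: [3.142, 0.0, 0.046]
wrist_force: [0.4, -0.5, 0.6]
finger_gap: 93.9
finger_force: 0.0
clock: 29.65
eef_pos: [507.9, 207.7, 31.7]
eef_rot: [-3.14, -0.002, 0.047]
wrist_force: [0.2, 6.4, 5.4]
finger_gap: 23.6
finger_force: 40.0
shift cm [-0.    0.28  0.07] roll units None j6 1.84
```

```bash
python3 -m creep '[[-1,[0,0,-4],0],[-1,[0,0,-8],0],[-1,[0,0,-12],0],[-1,[-0.6,4.7,-12],0],[-1,[-1.1,9.4,-12],-0.5],[-1,[-1.7,14.1,-12],-1],[-1,[-2.3,18.8,-12],-1.4],[-1,[-2.8,23.5,-12],-1.4],[-1,[-3.4,28.2,-12],-1.4],[-1,[-4,32.9,-12],-1.4],[-1,[-4.5,37.6,-12],-1.4],[-1,[-5.1,42.3,-12],-1.4]]'
python3 - <<'E'
from tote import *
tote("pics/t10.png"); x,y=slot(-1,-1); plan([(x,y,150,.17)])
E
```

```text
clock: 30.85
eef_pos: [475.2, -219.8, 150.5]
eef_rot: [-3.141, 0.001, 0.169]
wrist_force: [0.5, 0.5, -4.5]
finger_gap: 23.7
finger_force: 40.0
tote rect [ 550. -282.] [258. 181.] yaw 1.49
-> [469, -357, 150] shift [-2.7 12.9  0. ] roll -0.05
```

```bash
python3 -m creep '[[-1,[-1,4.7,0],0],[-1,[-2,9.4,0],0],[-1,[-2.7,13,2],0],[-1,[-2.7,13,5],0],[-1,[-2.7,13,8],0],[-1,[-2.7,13,10.8],0],[-1,[-2.7,13,11.8],0],[-1,[-2.7,13,11.8],0],[-0.2,[-2.7,13,11.8],0],[-0.2,[-2.7,13,11.8],0],[-0.2,[-2.7,13,11.8],0],[-0.06,[-2.7,13,8],0]]'
python3 -m creep '[[-0.06,[0,0,-4],0],[-0.06,[0,0,-8],0],[-0.06,[0,0,-8],0]]'
python3 - <<'E'
from tote import *
x,y=slot(1,-1); plan([(611,215,150,.15),(611,215,31,.15),(611,215,150,.15),(x,y,150,.17)])
E
```

```text
clock: 32.1
eef_pos: [469.7, -349.3, 67.6]
eef_rot: [-3.136, 0.004, 0.169]
wrist_force: [0.7, -0.2, 0.5]
finger_gap: 42.5
finger_force: 0.0
clock: 32.4
eef_pos: [473.1, -352.1, 157.0]
eef_rot: [3.134, -0.006, 0.169]
wrist_force: [-0.7, 0.4, -0.6]
finger_gap: 44.5
finger_force: 0.0
-> [611, 215, 150] shift [ 23.1 -53.6   0.7] roll 0.22
-> [611, 215, 31] shift [ 0.   0.  11.9] roll 0.0
-> [611, 215, 150] shift [  0.    0.  -11.9] roll 0.0
-> [583, -337, 150] shift [-11.   54.2   0. ] roll -0.23
```

```bash
python3 -m creep '[[-0.06,[23.1,-53.6,0],0.2],[-0.06,[23.1,-53.6,0],0.2],[-0.06,[23.1,-53.6,0],0.2],[-0.06,[23.1,-53.6,0],0.2],[1,[23.1,-53.6,0],0.2],[1,[23.1,-53.6,0],0.2],[1,[23.1,-53.6,0],0.2],[1,[23.1,-53.6,0],0.2],[1,[23.1,-53.6,0],0.2],[1,[23.1,-53.6,0],0.2],[1,[23.1,-53.6,0],0.2],[1,[23.1,-53.6,0],0.2]]'
python3 -m creep '[[1,[0,0,0],0],[1,[0,0,0],0]]'
python3 - <<'E'
from tote import *
tote("pics/t11.png"); plan([(611,215,31,.15)])
E
```

```text
clock: 33.6
eef_pos: [609.0, 219.7, 150.5]
eef_rot: [-3.141, -0.0, 0.153]
wrist_force: [0.5, -0.2, 0.2]
finger_gap: 94.0
finger_force: 0.0
clock: 33.8
eef_pos: [608.7, 216.9, 150.2]
eef_rot: [3.141, 0.001, 0.153]
wrist_force: [-0.5, 0.9, -0.3]
finger_gap: 94.2
finger_force: 0.0
tote rect [ 517. -288.] [260. 230.] yaw 0.176
-> [611, 215, 31] shift [ 0.2  0.1 11.9] roll 0.02
```

```bash
python3 -m creep '[[1,[0.2,0.1,4],0],[1,[0.2,0.1,8],0],[1,[0.2,0.1,10],0],[1,[0.2,0.1,11],0],[1,[0.2,0.1,11.9],0],[1,[0.2,0.1,11.9],0]]' 40
python3 -m creep '[[-1,[0,0,0],0],[-1,[0,0,0],0],[-1,[0,0,0],0],[-1,[0,0,0],0],[-1,[0,0,0],0],[-1,[0,0,0],0],[-1,[0,0,0],0],[-1,[0,0,0],0],[-1,[0,0,0],0],[-1,[0,0,0],0]]' 40
python3 -m creep '[[-1,[0,0,-4],0],[-1,[0,0,-8],0],[-1,[0,0,-12],0],[-1,[-1,4.7,-12],0],[-1,[-1.9,9.4,-12],0],[-1,[-2.8,14.1,-12],0],[-1,[-3.8,18.8,-12],0],[-1,[-4.7,23.5,-12],0],[-1,[-5.7,28.2,-12],0],[-1,[-6.6,32.9,-12],-0.2],[-1,[-7.6,37.6,-12],-0.2],[-1,[-8.5,42.3,-12],-0.2]]'
python3 - <<'E'
from tote import *
x,y=slot(1,-1); plan([(x,y,150,.17)])
E
```

```text
clock: 34.45
eef_pos: [611.2, 215.3, 31.7]
eef_rot: [-3.142, 0.0, 0.151]
wrist_force: [-0.4, -0.2, 0.2]
finger_gap: 94.5
finger_force: 0.0
clock: 35.45
eef_pos: [611.5, 216.8, 32.9]
eef_rot: [-3.14, -0.002, 0.152]
wrist_force: [-1.7, 5.8, 5.6]
finger_gap: 23.8
finger_force: 40.0
clock: 36.65
eef_pos: [590.1, -217.1, 151.5]
eef_rot: [-3.141, 0.001, 0.169]
wrist_force: [1.3, 0.9, -3.9]
finger_gap: 23.8
finger_force: 40.0
-> [583, -337, 150] shift [-2.7 11.7  0.2] roll -0.01
```

```bash
python3 -m creep '[[-1,[-1,4.7,0],0],[-1,[-2,9,0],0],[-1,[-2.7,11.8,2],0],[-1,[-2.7,11.8,5],0],[-1,[-2.7,11.8,8],0],[-1,[-2.7,11.8,10.8],0],[-1,[-2.7,11.8,11.8],0],[-1,[-2.7,11.8,11.8],0],[-0.2,[-2.7,11.8,11.8],0],[-0.2,[-2.7,11.8,11.8],0],[-0.2,[-2.7,11.8,11.8],0],[-0.06,[-2.7,11.8,8],0]]'
python3 -m creep '[[-0.2,[0,0,-4],0],[-0.2,[0,0,-8],0],[-0.2,[0,0,-8],0],[-0.2,[0,0,-8],0]]'
python3 - <<'E'
from tote import *
import cv2
im=manip.camera("scene")[:,:,::-1]; cv2.imwrite("pics/s12.png",im)
# knob estimate from two end points on top of bar, z=93 ; body axis
for uv in [(357.2,96.9),(359.1,112.6),(355,86.1)]: print(onplane("top",uv,93).round(1))
plan([(500,250,150,.17)])
print(manip.read_state()["joints"].round(2))
E
```

```text
clock: 37.85
eef_pos: [582.2, -334.8, 67.7]
eef_rot: [-3.136, 0.006, 0.169]
wrist_force: [-0.1, 1.1, -0.4]
finger_gap: 41.9
finger_force: 0.0
clock: 38.25
eef_pos: [584.3, -336.2, 152.8]
eef_rot: [3.14, -0.001, 0.169]
wrist_force: [0.7, 0.0, -0.9]
finger_gap: 38.0
finger_force: 0.0
[634.7 -58.7  93. ]
[598.1 -63.4  93. ]
[660.1 -53.4  93. ]
-> [500, 250, 150] shift [  1.6 -59.2   0.1] roll -0.01
[-0.58  0.63  1.2  -0.    1.31  0.83]
```

View pics/s12.png

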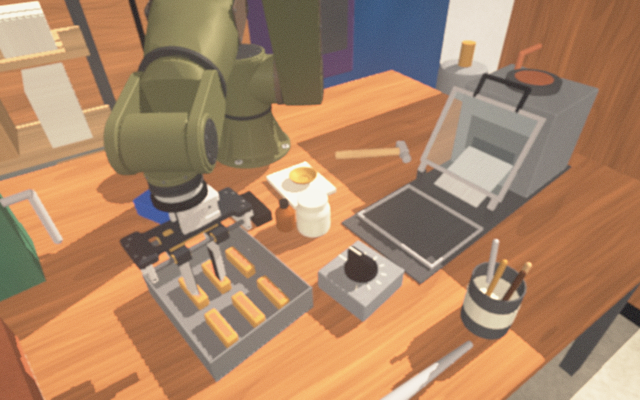

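All six bars lie in the tote at about (190–270, 262–327), the tray is empty and the guard is open. I'll locate the knob axis from the circle of marks in both views.

```bash
python3 - <<'E'
from h import *
def fit(P):
    A=np.c_[2*P,np.ones(len(P))]; s=np.linalg.lstsq(A,(P**2).sum(1),rcond=None)[0]; r=np.sqrt(s[2]+s[0]**2+s[1]**2)
    print("centre",s[:2].round(1),"r",r.round(1),"angles",np.degrees(np.arctan2(*(P-s[:2]).T[::-1])).round(1))
t=[(200+u/3.9,80+v/3.9) for u,v in[(582,155),(551,134),(534,101),(537,64),(559,33),(631,18),(662,40)]]
s=[(310+u/3.7,150+v/3.7) for u,v in[(205,380),(240,397),(266,426),(273,460),(253,493),(216,508),(172,508)]]
fit(np.array([onplane("top",q,50)[:2] for q in t])); fit(np.array([onplane("scene",q,50)[:2] for q in s]))
print("mark0",onplane("top",(200+625/3.9,80+165/3.9),50))
print("scene bar ends",onplane("scene",(310+147/3.7,150+358/3.7),93),onplane("scene",(310+188/3.7,150+388/3.7),93))
E
```

```text
centre [638.5 -57.2] r 45.2 angles [161.2 131.8 102.   71.9  41.4 -17.9 -48. ]
centre [639.  -55.7] r 46.5 angles [130.1 102.1  70.5  40.3   8.9 -18.3 -46.7]
mark0 [589.54854946 -68.59701015  50.        ]
scene bar ends [609.7912111  -61.82246528  93.        ] [639.44911394 -57.06602768  93.        ]
```

```bash
python3 -m creep '[[-0.2,[0,0,0],-1.7],[-0.2,[0,0,0],-3.4],[-0.2,[0,0,0],-5],[-0.2,[0,0,0],-6.7],[-0.2,[0,0,0],-8.4],[-0.2,[0,0,0],-10],[-0.2,[0,0,0],-11.7],[-0.2,[0,0,0],-13.4],[-0.2,[0,0,0],-15],[-0.2,[0,0,0],-16.7],[-0.2,[0,0,0],-18],[-0.2,[0,0,0],-18]]'
python3 -m creep '[[-0.2,[0,0,0],-1.7],[-0.2,[0,0,0],-3.4],[-0.2,[0,0,0],-5],[-0.2,[0,0,0],-6.7],[-0.2,[0,0,0],-8.4],[-0.2,[0,0,0],-10],[-0.2,[0,0,0],-11.7],[-0.2,[0,0,0],-13.4],[-0.2,[0,0,0],-15],[-0.2,[0,0,0],-16.7],[-0.2,[0,0,0],-18.4],[-0.2,[0,0,0],-18.4]]'
python3 - <<'E'
from tote import *
print(manip.read_state()["joints"].round(2))
plan([(638.7,-56.5,140,.205+np.pi)])
E
```

```text
clock: 39.5
eef_pos: [583.7, -335.7, 150.1]
eef_rot: [-3.14, -0.002, 1.741]
wrist_force: [-0.0, 1.3, -0.4]
finger_gap: 37.5
finger_force: 0.0
clock: 40.7
eef_pos: [583.8, -335.8, 150.7]
eef_rot: [3.141, -0.001, -2.939]
wrist_force: [0.3, 0.4, 0.1]
finger_gap: 37.9
finger_force: 0.0
[-0.58  0.63  1.2   0.    1.31 -2.35]
-> [639, -56, 140] shift [-11.   26.3   1.1] roll -0.02
```

```bash
python3 -m creep '[[-0.2,[-11,26.3,1],0],[-0.2,[-11,26.3,1],0],[-0.2,[-11,26.3,1],0],[-0.2,[-11,26.3,1],0],[-0.2,[-11,26.3,1],0],[-0.2,[-11,26.3,1],0],[-0.2,[-11,26.3,1],0],[-0.2,[-11,26.3,1],0],[-0.2,[-11,26.3,1],0],[-0.2,[-11,26.3,1],0]]' 40
python3 - <<'E'
from tote import *
tote("pics/t13.png")
plan([(638.7,-56.5,77,.205+np.pi)])
E
```

```text
clock: 41.7
eef_pos: [638.4, -57.6, 141.6]
eef_rot: [-3.142, -0.0, -2.941]
wrist_force: [-0.3, 0.3, -0.4]
finger_gap: 37.8
finger_force: 0.0
tote rect [ 517. -287.] [260. 231.] yaw 0.176
-> [639, -56, 77] shift [-0.   0.1  6.5] roll -0.05
```

```bash
python3 -m creep '[[-0.2,[0,0.1,3],0],[-0.2,[0,0.1,5],0],[-0.2,[0,0.1,6],0],[-0.2,[0,0.1,6.4],0],[-0.2,[0,0.1,6.4],0],[-1,[0,0.1,6.4],0],[-1,[0,0.1,6.4],0],[-1,[0,0.1,6.4],0],[-1,[0,0.1,6.4],0],[-1,[0,0.1,6.4],0]]' 30
python3 - <<'E'
from h import *
print(manip.read_state()["moment"].round(2))
E
```

```text
clock: 42.75
eef_pos: [639.1, -57.1, 78.7]
eef_rot: [-3.139, 0.002, -2.939]
wrist_force: [1.8, -11.5, -0.8]
finger_gap: 17.9
finger_force: 30.0
[-1.93 -0.53  0.01]
```

```bash
python3 -m creep '[[-1,[0,-0.1,0],0],[-1,[0,-0.1,0],0],[-1,[0,-0.1,0],2],[-1,[0,-0.1,0],4],[-1,[0,-0.1,0],6],[-1,[0,-0.1,0],6],[-1,[0,-0.1,0],6]]' 30
python3 - <<'E'
from h import *
print(manip.read_state()["moment"].round(2))
E
```

```text
clock: 43.45
eef_pos: [639.2, -56.1, 78.7]
eef_rot: [3.141, 0.002, 2.821]
wrist_force: [1.5, -1.3, 4.8]
finger_gap: 18.2
finger_force: 30.0
[ 0.01 -0.36 -0.01]
```

```bash
python3 -m creep '[[-1,[0,0,0],1.5],[-1,[0,0,0],3],[-1,[0,0,0],4.5],[-1,[0,0,0],6],[-1,[0,0,0],7.5],[-1,[0,0,0],9],[-1,[0,0,0],10.5],[-1,[0,0,0],12],[-1,[0,0,0],12],[-1,[0,0,0],12]]' 30
python3 -m creep '[[-1,[0,0,0],1.5],[-1,[0,0,0],3],[-1,[0,0,0],4.5],[-1,[0,0,0],6],[-1,[0,0,0],7.5],[-1,[0,0,0],9],[-1,[0,0,0],10.5],[-1,[0,0,0],12],[-1,[0,0,0],12],[-1,[0,0,0],12]]' 30
python3 -m creep '[[-1,[0,0,0],1.5],[-1,[0,0,0],3],[-1,[0,0,0],4.5],[-1,[0,0,0],6],[-1,[0,0,0],6],[-1,[0,0,0],6]]' 30
python3 - <<'E'
from h import *
print(manip.read_state()["moment"].round(2))
E
```

```text
clock: 44.45
eef_pos: [640.6, -54.9, 78.7]
eef_rot: [3.136, -0.0, 1.778]
wrist_force: [14.2, 6.9, -1.6]
finger_gap: 17.8
finger_force: 30.0
clock: 45.45
eef_pos: [642.3, -55.6, 78.8]
eef_rot: [3.135, -0.008, 0.73]
wrist_force: [29.9, 3.1, -9.3]
finger_gap: 17.9
finger_force: 30.0
clock: 46.05
eef_pos: [642.7, -56.5, 78.8]
eef_rot: [3.138, -0.011, 0.206]
wrist_force: [32.7, -2.6, -12.6]
finger_gap: 17.5
finger_force: 30.0
[-0.55 -6.04  0.01]
```

```bash
python3 -m creep '[[-0.2,[0,0,0],0],[-0.2,[0,0,0],0],[-0.2,[0,0,0],0],[-0.2,[0,0,-3],0],[-0.2,[0,0,-7],0],[-0.2,[0,0,-11],0],[-0.2,[-3,5,-12],0],[-0.2,[-6,10,-12],0],[-0.2,[-9,15,-12],0],[-0.2,[-12,20,-12],0],[-0.2,[-15,25,-12],0],[-0.2,[-15,25,-12],0]]'
python3 -m creep '[[-0.2,[0,2,-1],0],[-0.2,[0,5,-3],0],[-0.2,[0,5,-3],0]]'
python3 - <<'E'
from h import *
import cv2
a=manip.camera("scene")[:,:,::-1]; b=manip.camera("top")[:,:,::-1]
a=cv2.resize(a,(480,300)); b1=cv2.resize(b[60:210,290:550],None,fx=3,fy=2*1.5,interpolation=cv2.INTER_CUBIC)
cv2.imwrite("pics/s14.png",cv2.resize(manip.camera("scene")[:,:,::-1],None,fx=1.25,fy=1.25)); cv2.imwrite("pics/t14.png",b1)
E
```

```text
clock: 47.25
eef_pos: [540.9, -333.5, 197.8]
eef_rot: [-3.141, 0.0, 0.204]
wrist_force: [0.6, 0.4, 0.0]
finger_gap: 37.7
finger_force: 0.0
clock: 47.55
eef_pos: [552.4, -383.4, 229.8]
eef_rot: [3.139, -0.002, 0.202]
wrist_force: [-0.2, -0.6, -0.3]
finger_gap: 37.7
finger_force: 0.0
```

View pics/s14.png

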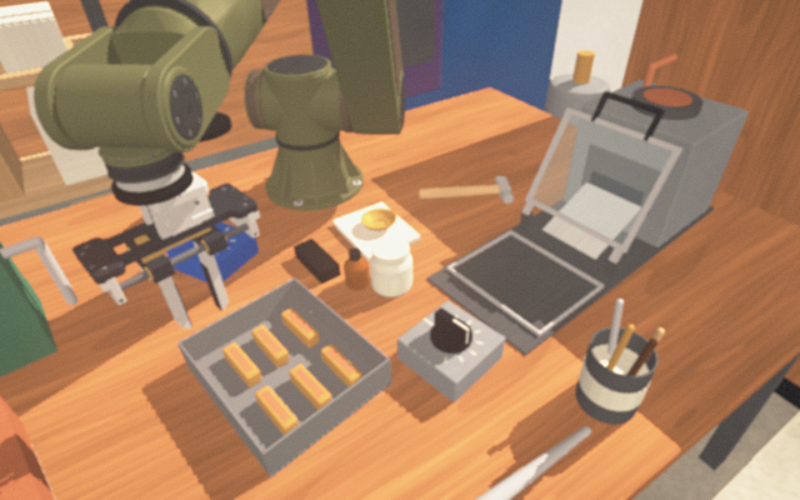

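View pics/t14.png

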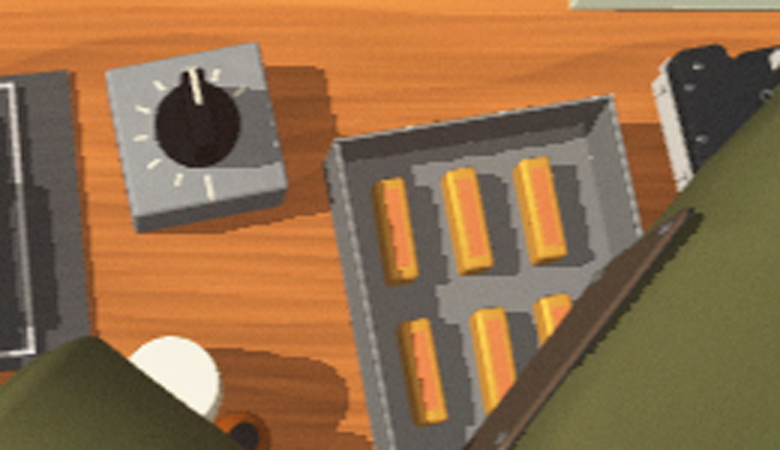

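The knob pointer now faces directly away from the long mark, at crop (195,85) against (209,187), which is six clicks. All six bars are in the tote, the guard is open, the jar and flask are standing, and the arm is clear.

```bash
python3 -m creep '[[-0.2,[0,0,0],0],[-0.2,[0,0,0],0],[-0.2,[0,0,0],0]]'; python3 -c "
from cell import manip
print(manip.sign_off())"
```

```text
clock: 48.0
eef_pos: [552.5, -379.7, 227.6]
eef_rot: [-3.141, 0.0, 0.205]
wrist_force: [-0.2, -0.7, 0.1]
finger_gap: 37.6
finger_force: 0.0
the job is handed in; nothing more can be done
None
```

The job is done and handed in at 48 s: the guard stays open by itself, all six brass bars are in the tote, the counter is turned six clicks clockwise from zero, and the jar and flask are still standing.

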